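# Push a row of stopper blanks home in a gluing jig and latch them

### The arm

A 7-joint arm with a two-finger parallel gripper is mounted at the origin on the work surface. World frame = base frame: x ahead of the robot, y to its left, z up, the work surface at z = 0. Lengths are in m, angles in rad, forces in N, time in s.
With the tool pointing down it reaches from about 0.4 to 0.85 m from the base axis. Payload 4.5 kg.
Tool frame: the origin (TCP) lies at the very end of the fingers, on their centre line; the grasp point (between the pads) lies 19 mm behind it (r.grip_depth is the z of the grasp point in the tool frame, in m); z points along the fingers, y is the line along which they close (so a half turn about z gives the same grasp; the last joint's range is limited). The gripper opens to 88 mm and grips with 3 to 60 N. Pads are 18 mm wide; open, the fingers measure 123 mm over their backs; the gripper's body (75 mm by 187 mm) begins 45 mm behind the grasp point.
Start: joints at [-1.224, 0.689, -0.195, 1.565, 0.157, 0.902, -0.215], TCP at [0.192, 0.595, 0.239] pointing down, gripper open.
Joint ranges: [-3.01, 3.01], [-0.46, 2.08], [-1.47, 1.51], [0.13, 2.56], [-1, 4.14], [0.04, 2.09], [-2.66, 2.66]. Speed limits (rad/s): [2.57, 2.57, 3.14, 3.14, 3.14, 3.14, 3.14].

### API

Orientations are given as a unit quaternion [x, y, z, w].
In Python, from plant import r gives the robot as it stands.
- The arm moves only by the tool drive_effector, called after "Request:" by a JSON object that holds its "api" and its "payload". Schema: {"type":"object","properties":{"offsets":{"type":"object","properties":{"finger_gap":{"type":"array","items":{"type":"number"},"minItems":1,"maxItems":10},"sx":{"type":"array","items":{"type":"number"},"minItems":1,"maxItems":10},"sy":{"type":"array","items":{"type":"number"},"minItems":1,"maxItems":10},"sz":{"type":"array","items":{"type":"number"},"minItems":1,"maxItems":10},"rx":{"type":"array","items":{"type":"number"},"minItems":1,"maxItems":10},"ry":{"type":"array","items":{"type":"number"},"minItems":1,"maxItems":10},"rz":{"type":"array","items":{"type":"number"},"minItems":1,"maxItems":10}},"additionalProperties":false,"required":["finger_gap","sx","sy","sz","rx","ry","rz"]},"grip_force":{"type":"number"},"only":{"type":"string"},"quiet":{"type":"boolean"},"lines":{"type":"string"}},"required":["offsets"],"additionalProperties":false}. offsets is an object with one list for each field, all of the same length, 1 to 10, a row being the entries at one place: finger_gap (the opening from 0.0 (shut) to 1.0 (fully open)), sx, sy, sz (the shift in normalised numbers (1 is 0.8 m)), rx, ry, rz (a rotation vector in shares of pi rad (1.0 is pi rad)); each row is the pose to reach, as a shift and turn from the pose commanded when the call began, along the tool's axes at that moment; what a row does not reach only later rows make up. A row lasts 1/10 s, in which the tool goes at most 0.05 m and 0.15 rad, less where a joint would pass 70% of its speed; a pose out of reach is approached as far as the arm can. The fingers move at their own pace and stop on an object; grip_force is the grip in N (left out, the last holds). Time passes only in rows, so rows that do not move let the fingers close. The tool returns the time, the measured TCP pose, the force, the opening and the grip force at its end. only (a regular expression) keeps the lines of the reply that match it, lines (a string "A,B") keeps lines A to B, and quiet returns only ok. A shift or turn number past 1, either way, is cut back to 1. Input that does not fit is refused with a message, and nothing moves.
- r.get_state(): the state, without advancing time (a new reading comes with each control period).
- r.snapshot(name): name is "side" or "top" or "wrist"; returns the picture (384x512x3 uint8, red, green, blue); there is no depth.
- r.camera_params(name): a dict with "fx", "fy", "cx", "cy" (pixels), "k1" (the pictures are not rectified: a ray, as slopes to the right and down, at radius r is drawn at 1 + k1 r^2 times it, then the intrinsics apply), "rvec" (rotation vector, rad) and "tvec" (3), from world to camera coordinates, as OpenCV has them. Camera axes: x right, y down, z forward; pixel columns grow to the right and rows downward; lengths in m; the calibration is good to about 2 mm. A picture is of the moment at which its call begins: read the wrist's pose just before it. camera_params takes no time and is no camera call; for the wrist camera it gives the pose at the moment of the call.
- r.finish_job(): hands the job in; it is judged then, once.
The state is a dict: "clock": time; "q": joint angles; "qd": joint speeds; "joint_torque": joint torques, N m; "tool_pos": TCP position; "eef_rot": TCP orientation; "contact_force": force on the tool from outside, world axes, zero at the start; "moment": the same for the moment, N m; "opening": opening from 0.0 (shut) to 1.0 (fully open); "finger_force": force on a finger pad.
Only numpy, scipy, OpenCV 4.12 (cv2) and the standard library are available. Lean on these libraries where they do the work, as an engineer would, in place of code of your own. Each camera call takes 0.05 s, during which the arm holds its last target. There are 200 camera calls.

### The job

Four square wooden bottle-stopper blanks stand one behind another, touching, in the channel of the gluing jig. With closed fingertips behind the last blank, push the whole row as one train, letting no gaps open, until it is fully home against the red end stop; only after that, push the yellow turn-button round with a fingertip as far as it goes, so that it lies square across the channel behind the row. Pick nothing up, and leave the finished stopper, glue bottle, can and hammer where they are.

Things in the scene. Friction and masses are not known exactly. Their poses are not given: they have to be found in the camera images.
- jig: fixed gluing jig: plywood board (own x -210 to +180, y -50 to +105 mm), top 12 mm above the bench = floor of a straight channel along own x, centred on y = 0, between dark steel rails (inner faces y = +-20 mm, 12 mm wide, tops 24 mm above the bench). Red stop at the +x end, -x end open. Origin: on the bench under the centre line, z up. Row home: blank centres at x = 130, 90, 50, 10 mm.
- blank1: loose hardwood blank, 40 mm long (own x, along the channel to the stop), 38 wide, square part 30 tall, round shoulder to 36, white tapered plug (20 to 16 mm across) on top to 62 mm; 30 to 65 g. Origin: centre of its underside, z up. First of the row, medium-brown, next to the stop.
- blank2: loose hardwood blank, 40 mm long (own x, along the channel to the stop), 38 wide, square part 30 tall, round shoulder to 36, white tapered plug (20 to 16 mm across) on top to 62 mm; 30 to 65 g. Origin: centre of its underside, z up. Second of the row, dark.
- blank3: loose hardwood blank, 40 mm long (own x, along the channel to the stop), 38 wide, square part 30 tall, round shoulder to 36, white tapered plug (20 to 16 mm across) on top to 62 mm; 30 to 65 g. Origin: centre of its underside, z up. Third of the row, medium-brown.
- blank4: loose hardwood blank, 40 mm long (own x, along the channel to the stop), 38 wide, square part 30 tall, round shoulder to 36, white tapered plug (20 to 16 mm across) on top to 62 mm; 30 to 65 g. Origin: centre of its underside, z up. Last of the row, dark: the one to push, on its rear (-x) face. The row starts 60 to 110 mm short of the stop.
- latch (a joint): angle q (rad) of the yellow turn-button, a level bar turning about a vertical pivot. It points from the pivot at 150 degrees + q, counter-clockwise from above from the jig's +x. Starts open at 0 to 0.5, beside the channel, pointing away from the stop; shut at its limit 2.094, pointing to the jig's -y across the channel, 6 mm behind a homed row. Stays where left; turns with about 1 N at its middle.
- latch_pivot (a point): the turn-button's pivot axis, at half the bar's height, 35 mm above the bench; in the jig's frame x = -25, y = +45 mm. The bar is 73 mm long from pivot to tip, 18 mm wide, underside 26 mm and top 44 mm above the bench (clear of the rails).
- latch_tip (a point): middle of the free end of the turn-button, 73 mm from the pivot, at half the height of the bar (35 mm above the bench).
- stop_face (a point): point on the face of the red stop block (64 mm wide, 42 mm high above the channel floor) towards the row, on the channel's centre line at the jig's x = +150 mm, 27 mm above the bench.
- finished_stopper: bystander: finished turned stopper, 34 mm in diameter, 64 mm tall with its white plug up, standing loose on the jig's board beside the channel. Origin: centre of its underside.
- glue: bystander: yellow glue bottle, 54 mm in diameter, 130 mm tall, upright on the bench. Origin: centre of its underside.
- finish_can: bystander: steel can of wood finish, 70 mm in diameter, 90 mm tall, upright on the bench. Origin: centre of its underside.
- hammer: bystander: hammer, 240 mm long, lying flat on the bench beyond the jig, along its own x. Origin: its underside, near the middle of its length.

How it is judged:
On the way, in this order (a step that is already met when the one before it is completed fails the run):
1. the whole row is home against the stop while the turn-button is still open (x of blank1 in the frame of jig above 0.125 m and z of each of blank1, blank2, blank3, blank4 in the frame of jig below 0.016 m and angle between each of blank1, blank2, blank3, blank4's own z axis and vertical below 0.1 rad and y of blank1 in the frame of jig between -0.005 and 0.005 m and x of blank2 in the frame of jig above 0.085 m and y of blank2 in the frame of jig between -0.005 and 0.005 m and x of blank3 in the frame of jig above 0.045 m and y of blank3 in the frame of jig between -0.005 and 0.005 m and x of blank4 in the frame of jig above 0.005 m and y of blank4 in the frame of jig between -0.005 and 0.005 m and value of joint latch below 0.9 rad), for 0.2 s.
2. the turn-button is shut across the channel behind the row (x of blank1 in the frame of jig above 0.125 m and z of each of blank1, blank2, blank3, blank4 in the frame of jig below 0.016 m and angle between each of blank1, blank2, blank3, blank4's own z axis and vertical below 0.1 rad and y of blank1 in the frame of jig between -0.005 and 0.005 m and x of blank2 in the frame of jig above 0.085 m and y of blank2 in the frame of jig between -0.005 and 0.005 m and x of blank3 in the frame of jig above 0.045 m and y of blank3 in the frame of jig between -0.005 and 0.005 m and x of blank4 in the frame of jig above 0.005 m and y of blank4 in the frame of jig between -0.005 and 0.005 m and value of joint latch above 1.99 rad), for 0.2 s.
At the end, for the whole second after the job is handed in: All four blanks are at rest, flat and upright in the channel, each within 5 mm of its place in a closed row against the red stop, and the turn-button is within 0.1 rad of its shut limit, square across the channel (all of step 2 and linear speed of each of blank1, blank2, blank3, blank4 below 0.02 m/s); the robot touches nothing.
It fails at once if a blank is lifted more than 8 mm off the channel floor, or tipped more than 0.35 rad (z of any of blank1, blank2, blank3, blank4 in the frame of jig above 0.02 m or angle between any of blank1, blank2, blank3, blank4's own z axis and vertical above 0.35 rad).
It fails at once if a gap of more than 10 mm opens between neighbouring blanks of the row (distance between blank1 and blank2 above 0.05 m or distance between blank2 and blank3 above 0.05 m or distance between blank3 and blank4 above 0.05 m).
It fails at once if a bystander is moved more than 20 mm or tipped over (distance of any of finished_stopper, glue, finish_can, hammer from where it was at the start of the episode above 0.02 m or angle between any of finished_stopper, glue, finish_can's own z axis and vertical above 0.4 rad).
It also fails if it takes over 48 s, if anything falls off the work surface, if the arm or the gripper's body presses on something with over 40 N, if the wrist force passes 120 N, or if a joint passes its speed limit or range.

## Working session

There is one attempt and no reset: what is moved stays moved. The work goes in short steps, Python scripts to look and compute and a tool call to move; the robot and the scene stay as the last step left them, time stands still between calls to the robot, and variables do not carry over. Pictures are saved under pics/ and viewed, at most 10 in all, crops included, and the job is handed in when it is done.

```bash
ls; mkdir -p pics; python3 - <<'E'
from plant import r
import cv2
for n in("top","side"):
    im=r.snapshot(n); cv2.imwrite(f"pics/{n}0.png",im[...,::-1]); p=r.camera_params(n); print(n,p)
s=r.get_state(); print(s)
E
```

```text
pics
plant.py
top {'fx': 422.4516643993729, 'fy': 422.4516643993729, 'cx': 256.59823933353584, 'cy': 192.44099283832202, 'k1': -0.11744042816078598, 'rvec': array([ 2.1718064 , -2.11939571,  0.13086331]), 'tvec': array([-0.02495428,  0.64582879,  1.11633327])}
side {'fx': 380.5138439655052, 'fy': 380.5138439655052, 'cx': 252.92318541847098, 'cy': 192.09064808207273, 'k1': -0.06207734150909135, 'rvec': array([ 2.10489855, -0.93327751,  0.42163347]), 'tvec': array([-0.42361296,  0.35180886,  0.70751482])}
{'clock': 0.1, 'q': array([-1.22420831,  0.68989384, -0.19454206,  1.5662067 ,  0.15734077,
        0.90249713, -0.21509146]), 'qd': array([ 6.99156000e-04,  1.67449517e-04,  3.17431471e-05, -1.07401529e-03,
       -6.32072427e-05,  1.82520988e-03, -1.74935532e-03]), 'joint_torque': array([-3.15673889e-03, -5.28500140e+01, -1.27135400e+00, -1.53834969e+01,
       -5.25173417e-02,  2.05476201e-03,  4.35323295e-05]), 'tool_pos': array([0.19219044, 0.59414029, 0.23800359]), 'eef_rot': array([ 1.55696444e-01,  9.87804622e-01, -8.02170621e-04, -5.85887975e-05]), 'contact_force': array([0.79449811, 0.22369514, 0.70349974]), 'moment': array([ 0.00073037,  0.00197872, -0.03720742]), 'finger_force': 0.0, 'opening': 0.9990458467778366}
```

View pics/top0.png

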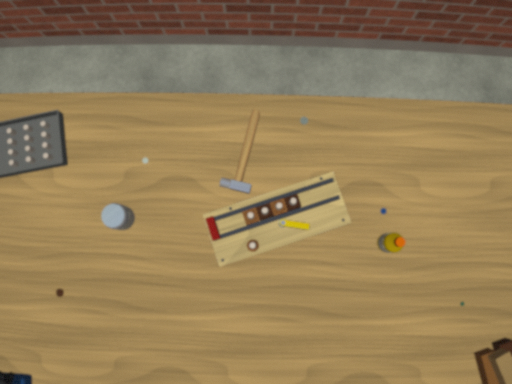

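View pics/side0.png

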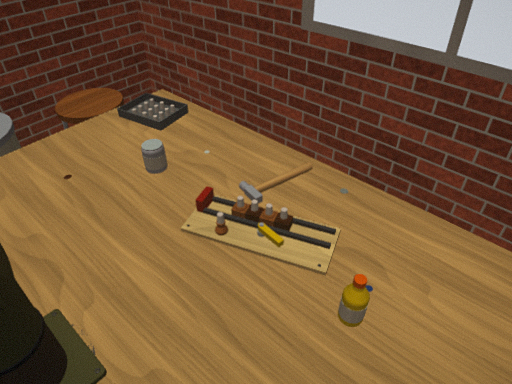

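The top view shows the jig centred near (277,218), with the red stop at its left end (213,228). The blanks run from about (250,215) to (294,201), and the yellow button spans about (284,224) to (308,225). The finished stopper is at (252,245), the glue at (395,242), the can at (115,216) and the hammer at (240,150). The side view agrees. Next I'll measure by colour mask.

```bash
cat > h.py <<'E'
import numpy as np, cv2
from plant import r
def cam(n):
    p=r.camera_params(n); K=np.array([[p['fx'],0,p['cx']],[0,p['fy'],p['cy']],[0,0,1]]); R=cv2.Rodrigues(np.array(p['rvec']))[0]
    return K,np.array([p['k1'],0,0,0,0.]),R,np.array(p['tvec'])
def toplane(n,px,z):
    K,d,R,t=cam(n); u=cv2.undistortPoints(np.array(px,float).reshape(-1,1,2),K,d)[:,0]
    D=np.c_[u,np.ones(len(u))]@R; C=-R.T@t
    return C+D*((z-C[2])/D[:,2])[:,None]
def proj(n,P):
    K,d,R,t=cam(n); return cv2.projectPoints(np.array(P,float).reshape(-1,1,3),cv2.Rodrigues(R)[0],t,K,d)[0][:,0]
def big(m): 
    c=cv2.findContours(m.astype(np.uint8),cv2.RETR_EXTERNAL,cv2.CHAIN_APPROX_NONE)[0]; return max(c,key=cv2.contourArea)[:,0]
E
python3 - <<'E'
from h import *
im=r.snapshot("top"); hsv=cv2.cvtColor(im,cv2.COLOR_RGB2HSV)
for u,v in[(240,250),(330,215),(293,224),(300,226),(213,228),(180,220),(320,260),(280,195),(294,201)]: print((u,v),im[v,u],hsv[v,u])
c=im[160:280,190:360]; cv2.imwrite("pics/crop0.png",cv2.resize(c,None,fx=4.7,fy=4.7,interpolation=cv2.INTER_CUBIC)[...,::-1])
E
```

```text
(240, 250) [169 151 101] [ 22 103 169]
(330, 215) [190 170 115] [ 22 101 190]
(293, 224) [208 185  10] [ 27 243 208]
(300, 226) [206 185  11] [ 27 241 206]
(213, 228) [140  31  29] [  1 202 140]
(180, 220) [164 136  86] [ 19 121 164]
(320, 260) [163 137  89] [ 19 116 163]
(280, 195) [105 100  85] [ 23  49 105]
(294, 201) [199 187 170] [ 18  37 199]
```

View pics/crop0.png

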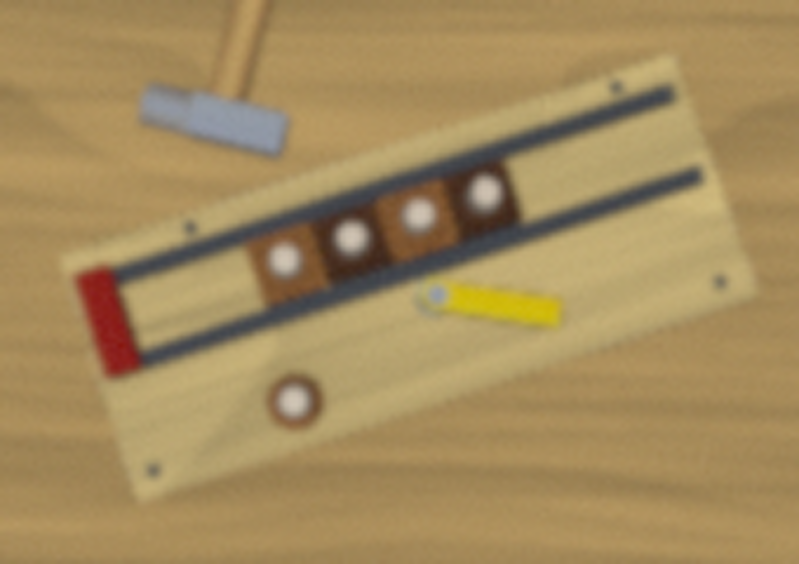

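The crop (scale 4.7, offset 190,160) shows the board corners at (62,260), (675,55), (757,295) and (140,500). The pivot is at (437,295) and the button tip at (561,312). The four plugs sit between (285,260) and (486,191), with the free stretch of channel ahead of them towards the stop.

```bash
cat >> h.py <<'E'
def jigfit():
    cr=np.array([[62,260],[675,55],[757,295],[140,500]])/4.7+[190,160]-.4
    W=toplane("top",cr,.012)[:,:2]; J=np.array([[.18,-.05],[-.21,-.05],[-.21,.105],[.18,.105]])
    U,S,Vt=np.linalg.svd((J-J.mean(0)).T@(W-W.mean(0))); R=(U@Vt).T
    return R,W.mean(0)-R@J.mean(0),W-J@R.T
def tojig(P): R,t,_=jigfit(); return (np.array(P)[:,:2]-t-off_w(R))@R
def off_w(R): return R@OFF
OFF=np.zeros(2)
def measure(show=True):
    im=r.snapshot("top"); hsv=cv2.cvtColor(im,cv2.COLOR_RGB2HSV); H,S,V=[hsv[...,i].astype(int) for i in range(3)]
    roi=np.zeros(H.shape,bool); roi[165:268,195:355]=1
    w=roi&(S<75)&(V>150); n,l,s,c=cv2.connectedComponentsWithStats(w.astype(np.uint8))
    c=c[1:][(s[1:,4]>15)]; print("plugs",np.c_[tojig(toplane("top",c,.062))*1000,c].round(1).tolist())
    y=roi&(H>23)&(H<32)&(S>190)&(V>120); q=big(y); rc=cv2.minAreaRect(tojig(toplane("top",q,.044)).astype(np.float32)*1000); print("yellow",rc,cv2.boxPoints(rc).round(1).tolist())
    x=roi&((H<8)|(H>172))&(S>150)&(V>90); q=big(x); rc=cv2.minAreaRect(tojig(toplane("top",q,.054)).astype(np.float32)*1000); print("red",rc)
    d=roi&(V<95)&(S<100); n,l,s,c=cv2.connectedComponentsWithStats(d.astype(np.uint8))
    return im
E
python3 - <<'E'
from h import *
R,t,e=jigfit(); print("yaw",np.degrees(np.arctan2(R[1,0],R[0,0])),t,"res mm",(e-t)*1000)
measure()
P=lambda a:[*(R@np.array(a[:2])+t),a[2]]
print("side reproj corners",proj("side",[P((.18,-.05,.012)),P((-.21,-.05,.012)),P((-.21,.105,.012)),P((.18,.105,.012)),P((.15,-.032,.054))]).round(1).tolist())
s=r.snapshot("side")
E
```

```text
yaw 109.76185526717477 [ 0.59934159 -0.04402649] res mm [[-2.35053423 -1.40767833]
 [-1.05182823 -0.43527017]
 [ 0.54137474  2.54258209]
 [ 2.86098772 -0.69963358]]
plugs [[60.5, -89.4, 237.4, 184.9], [-68.6, -1.7, 293.0, 200.5], [-28.2, -1.8, 278.8, 205.2], [12.6, -1.8, 264.4, 210.0], [53.0, -2.1, 250.1, 214.6], [74.4, 76.9, 251.7, 245.2]]
yellow ((-59.3484001159668, 62.38098907470703), (13.859914779663086, 61.438907623291016), 63.4151611328125) [[-89.9000015258789, 69.9000015258789], [-35.0, 42.400001525878906], [-28.799999237060547, 54.79999923706055], [-83.69999694824219, 82.30000305175781]]
red ((160.29469299316406, 0.14313125610351562), (59.97639465332031, 19.943557739257812), 89.67031860351562)
side reproj corners [[207.0, 192.6], [340.1, 228.7], [325.0, 273.0], [179.2, 227.9], [212.2, 187.5]]
```

```bash
cat >> h.py <<'E'
from scipy.spatial.transform import Rotation as Rot
def goto(x,y,z,yaw=None):
    """jig mm x,y ; world z mm -> row in tool axes; tool y along jig (+/-)x via yaw choice deg relative world"""
    R,t,_=jigfit(); w=np.r_[R@(np.array([x,y])/1000+OFF)+t,z/1000]; s=r.get_state()
    T=Rot.from_quat(s['eef_rot']); print("target",w.round(4),"now",s['tool_pos'].round(4),"d tool",T.inv().apply(w-s['tool_pos']).round(4), "jig now",(tojig([s['tool_pos']])*1000).round(1), "toolY deg",np.degrees(np.arctan2(*T.as_matrix()[[1,0],1])).round(2),"F",s['contact_force'].round(1),"t",s['clock'])
    if yaw is not None:
        G=Rot.from_euler('z',yaw,degrees=True)*Rot.from_euler('x',180,degrees=True) # tool y -> yaw-90
        print("rotvec",(T.inv()*G).as_rotvec().round(4))
E
python3 - <<'E'
from h import *
def plugs(n):
    im=r.snapshot(n); h=cv2.cvtColor(im,cv2.COLOR_RGB2HSV); w=(h[...,1]<75)&(h[...,2]>135)
    roi=np.zeros(w.shape,bool); 
    if n=="top": roi[165:268,195:355]=1
    else: roi[190:240,210:295]=1
    w&=roi; k,l,s,c=cv2.connectedComponentsWithStats(w.astype(np.uint8)); g=s[1:,4]>10
    return c[1:][g],s[1:][g][:,4]
a,sa=plugs("top"); b,sb=plugs("side"); print(a.round(1).tolist(),sa,b.round(1).tolist(),sb)
R,t,e=jigfit()
# predicted side pixels of plug tops/mid for measured blanks
for x in(-68.6,-28.2,12.6,53):
    for z in(.054,.06): print(x,z,proj("side",[[*(R@np.array([x/1000,-.0018])+t),z]]).round(1))
goto(-125,-1.8,150,yaw=109.76+90)
goto(-125,-1.8,150,yaw=109.76-90)
E
```

```text
[[235.8, 184.8], [292.8, 200.4], [278.7, 205.4], [264.3, 210.0], [250.0, 215.0], [282.5, 222.3], [251.9, 244.9]] [272  32  34  32  37  14  38] [[255.1, 192.9], [239.9, 197.6], [254.0, 201.3], [268.7, 205.4], [283.7, 209.4], [219.6, 213.7]] [29 17 18 18 18 20]
-68.6 0.054 [[283.2 214.7]]
-68.6 0.06 [[283.3 213. ]]
-28.2 0.054 [[268.4 210.7]]
-28.2 0.06 [[268.4 209. ]]
12.6 0.054 [[253.7 206.7]]
12.6 0.06 [[253.7 205. ]]
53 0.054 [[239.6 202.9]]
53 0.06 [[239.5 201.2]]
target [ 0.6433 -0.1611  0.15  ] now [0.1923 0.5946 0.2385] d tool [-0.6617 -0.5802  0.0887] jig now [[738.6 167.2]] toolY deg 72.08 F [ 0.8 -0.1  0.1] t 0.35
rotvec [-3.000e-04 -1.000e-04 -6.577e-01]
target [ 0.6433 -0.1611  0.15  ] now [0.1923 0.5946 0.2385] d tool [-0.6617 -0.5802  0.0887] jig now [[738.6 167.2]] toolY deg 72.08 F [ 0.8 -0.1  0.1] t 0.35
rotvec [-2.0000e-04  4.0000e-04  2.4839e+00]
```

```bash
python3 - <<'E'
from h import *
a=np.array([[292.8,200.4],[278.7,205.4],[264.3,210],[250,215.],[251.9,244.9]]); b=np.array([[283.7,209.4],[268.7,205.4],[254,201.3],[239.9,197.6],[219.6,213.7]])
def und(n,p): K,d,R,t=cam(n); return cv2.undistortPoints(p.reshape(-1,1,2),K,d)[:,0].T,np.c_[R,t]
ua,Pa=und("top",a); ub,Pb=und("side",b); X=cv2.triangulatePoints(Pa,Pb,ua,ub); X=(X[:3]/X[3]).T; print("world",X.round(4)); print("jig",(tojig(X)*1000).round(1))
print("reproj", (proj("top",X)-a).round(1).tolist(),(proj("side",X)-b).round(1).tolist())
print("side on z=.058",(tojig(toplane("side",b,.058))*1000).round(1))
im=r.snapshot("side"); h=cv2.cvtColor(im,cv2.COLOR_RGB2HSV)
m=(h[...,0]>20)&(h[...,0]<26)&(h[...,1]<112)&(h[...,1]>60)&(h[...,2]>100); roi=np.zeros(m.shape,bool); roi[180:280,170:350]=1
q=big(cv2.morphologyEx((m&roi).astype(np.uint8),cv2.MORPH_CLOSE,np.ones((5,5)))); ex=[q[q[:,0].argmin()],q[q[:,1].argmax()],q[q[:,0].argmax()],q[q[:,1].argmin()]]; print(ex); print((tojig(toplane("side",ex,.012))*1000).round(1))
c=im[175:280,170:350]; cv2.imwrite("pics/crops.png",cv2.resize(c,None,fx=4.4,fy=4.4,interpolation=cv2.INTER_CUBIC)[...,::-1])
E
```

```text
world [[ 0.624  -0.1075  0.0721]
 [ 0.6096 -0.0701  0.0729]
 [ 0.5963 -0.0319  0.0732]
 [ 0.5823  0.0055  0.0732]
 [ 0.5033 -0.0015  0.0755]]
jig [[-68.1  -1.7]
 [-28.   -0.9]
 [ 12.4  -1.2]
 [ 52.4  -0.7]
 [ 72.5  76. ]]
reproj [[0.3, -0.3], [0.3, -0.3], [0.3, -0.3], [0.3, -0.4], [0.3, -0.3]] [[-0.4, 0.1], [-0.4, 0.1], [-0.4, 0.0], [-0.5, 0.0], [-0.4, 0.0]]
side on z=.058 [[-64.4 -17.1]
 [-23.3 -17. ]
 [ 18.4 -17.6]
 [ 58.9 -17.4]
 [ 81.1  59.2]]
[array([259, 223], dtype=int32), array([259, 224], dtype=int32), array([263, 223], dtype=int32), array([259, 223], dtype=int32)]
[[ -6.7   9.4]
 [ -8.1  12.9]
 [-16.5   5.4]
 [ -6.7   9.4]]
```

View pics/crops.png

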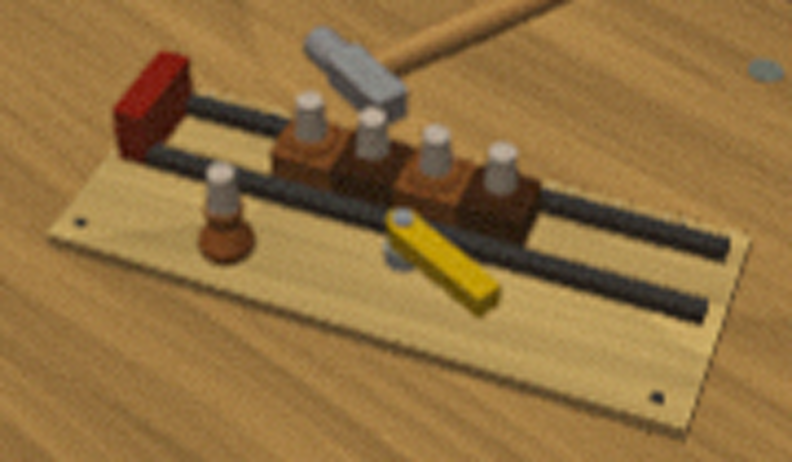

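All points agree: the two views triangulate the plug tops at z ≈ 0.073, against an expected 0.074. Blank4 is at jig x ≈ -68 and the row is about 77 mm short. In the crop the channel behind blank4 is clear. I'll move the arm behind the row, with the finger line along the channel.

The rows are not in the units I measure in: shifts go in shares of 0.8 m and turns go in shares of pi rad. I convert before sending: -0.662 m / 0.8 = -0.8275, -0.58 m / 0.8 = -0.725, 2.484 rad / 3.1416 = 0.7907.

```bash
sed -i 's/c,.062)/c,.074)/' h.py
```

Request:
{"api": "drive_effector", "payload": {"offsets": {"finger_gap":[0,0,0,0,0,0,0,0,0,0],"sx":[-0.8275,-0.8275,-0.8275,-0.8275,-0.8275,-0.8275,-0.8275,-0.8275,-0.8275,-0.8275],"sy":[-0.725,-0.725,-0.725,-0.725,-0.725,-0.725,-0.725,-0.725,-0.725,-0.725],"sz":[0,0,0,0,0,0,0,0,0,0],"rx":[0,0,0,0,0,0,0,0,0,0],"ry":[0,0,0,0,0,0,0,0,0,0],"rz":[0.7907,0.7907,0.7907,0.7907,0.7907,0.7907,0.7907,0.7907,0.7907,0.7907]}}}

```text
clock: 1.4
tool_pos: [0.4496, 0.1639, 0.239]
eef_rot: [0.789, 0.614, 0.001, -0.0]
contact_force: [0.8, 0.9, -0.4]
opening: 0.118
finger_force: 0.0
```

```bash
python3 -c "
from h import *
goto(-125,-1,100,yaw=109.76-90)"
```

```text
target [ 0.6425 -0.1613  0.1   ] now [0.4496 0.1639 0.239 ] d tool [-0.2681  0.2667  0.139 ] jig now [[246.3  70.6]] toolY deg -14.19 F [ 0.8  0.9 -0.4] t 1.4
rotvec [ 1.000e-04 -1.100e-03  9.782e-01]
```

In the tool's units: -0.268 m / 0.8 = -0.335, 0.267 m / 0.8 = 0.3338, 0.978 rad / 3.1416 = 0.3113.

Request:
{"api": "drive_effector", "payload": {"offsets": {"finger_gap":[0,0,0,0,0,0,0,0,0,0],"sx":[-0.335,-0.335,-0.335,-0.335,-0.335,-0.335,-0.335,-0.335,-0.335,-0.335],"sy":[0.3338,0.3338,0.3338,0.3338,0.3338,0.3338,0.3338,0.3338,0.3338,0.3338],"sz":[0,0,0,0,0,0,0,0,0.0625,0.1125],"rx":[0,0,0,0,0,0,0,0,0,0],"ry":[0,0,0,0,0,0,0,0,0,0],"rz":[0.3113,0.3113,0.3113,0.3113,0.3113,0.3113,0.3113,0.3113,0.3113,0.3113]}}}

```text
clock: 2.4
tool_pos: [0.6444, -0.1601, 0.1476]
eef_rot: [0.985, 0.174, 0.001, 0.0]
contact_force: [1.1, 1.2, 0.4]
opening: 0.006
finger_force: 0.0
```

```bash
python3 -c "
from h import *
goto(-125,-1,21,yaw=109.76-90); print(r.get_state()['q'])"
```

```text
target [ 0.6425 -0.1613  0.021 ] now [ 0.6444 -0.1601  0.1476] d tool [-0.0023  0.0004  0.1266] jig now [[-124.4   -3.1]] toolY deg -69.99 F [1.1 1.2 0.4] t 2.4
rotvec [ 0.0011 -0.0016  0.0044]
[-0.01770087  0.88063535  0.37796908  1.53715396 -0.40757161  0.80065743
 -0.70017225]
```

In the tool's units: 0.126 m / 0.8 = 0.1575, 0.12 m / 0.8 = 0.15.

Request:
{"api": "drive_effector", "payload": {"offsets": {"finger_gap":[0,0,0,0,0,0],"sx":[-0.0025,-0.0025,-0.0025,-0.0025,-0.0025,-0.0025],"sy":[0,0,0,0,0,0],"sz":[0.05,0.1,0.1313,0.15,0.1575,0.1575],"rx":[0,0,0,0,0,0],"ry":[0,0,0,0,0,0],"rz":[0,0,0,0,0,0]}}}

```text
clock: 3.0
tool_pos: [0.6421, -0.1594, 0.0228]
eef_rot: [0.985, 0.175, 0.0, 0.0]
contact_force: [-0.4, 0.3, 0.7]
opening: 0.008
finger_force: 0.0
```

```bash
python3 - <<'E'
from h import *
goto(-105.5,-1,21,yaw=109.76-90)
im=r.snapshot("side"); cv2.imwrite("pics/s1.png",cv2.resize(im[130:290,170:350],None,fx=3.5,fy=3.5,interpolation=cv2.INTER_CUBIC)[...,::-1])
E
```

```text
target [ 0.636 -0.143  0.021] now [ 0.6421 -0.1594  0.0228] d tool [-0.0002 -0.0176  0.0018] jig now [[-123.1   -1.3]] toolY deg -69.89 F [-0.4  0.3  0.7] t 3.0
rotvec [ 0.0001 -0.0002  0.006 ]
```

View pics/s1.png

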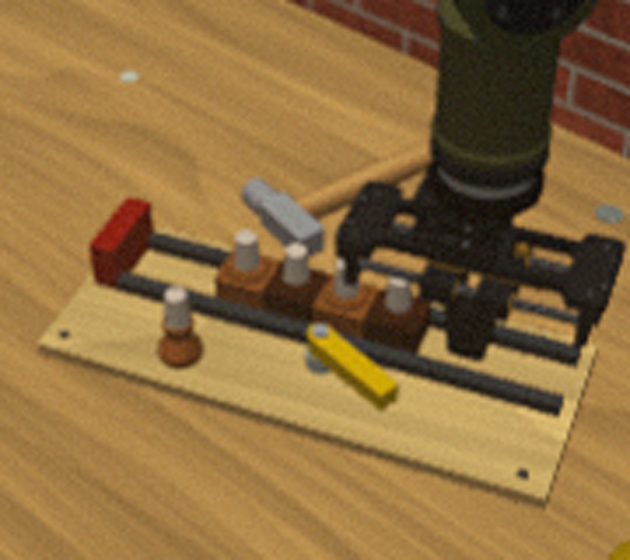

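The fingers stand in the channel behind blank4 at crop (475,340), with body clearance above the plugs and no contact force. Now I'll push slowly.

In the tool's units: -0.045 m / 0.8 = -0.0563, -0.015 m / 0.8 = -0.0188, 0.006 rad / 3.1416 = 0.0019.

Request:
{"api": "drive_effector", "payload": {"offsets": {"finger_gap":[0,0,0,0,0,0,0,0,0,0],"sx":[0,0,0,0,0,0,0,0,0,0],"sy":[-0.0075,-0.0138,-0.0188,-0.0225,-0.0263,-0.0313,-0.0375,-0.0438,-0.05,-0.0563],"sz":[0,0,0,0,0,0,0,0,0,0],"rx":[0,0,0,0,0,0,0,0,0,0],"ry":[0,0,0,0,0,0,0,0,0,0],"rz":[0.0019,0.0019,0.0019,0.0019,0.0019,0.0019,0.0019,0.0019,0.0019,0.0019]}}}

```text
clock: 4.05
tool_pos: [0.6266, -0.1173, 0.023]
eef_rot: [0.985, 0.171, 0.0, 0.0]
contact_force: [1.2, -2.1, 2.1]
opening: 0.004
finger_force: 1.6
```

```bash
python3 - <<'E'
from h import *
goto(-27.5,-1,21,yaw=109.76-90); measure()
E
```

```text
target [ 0.6096 -0.0696  0.021 ] now [ 0.6266 -0.1173  0.023 ] d tool [ 0.0001 -0.0507  0.0019] jig now [[-78.2  -0.9]] toolY deg -70.26 F [ 1.2 -2.1  2.1] t 4.05
rotvec [ 0.001  -0.0006 -0.0004]
plugs [[64.3, -89.2, 235.8, 184.8]]Traceback (most recent call last):
  File "<stdin>", line 2, in <module>
  File "h.py", line 27, in measure
    y=roi&(H>23)&(H<32)&(S>190)&(V>120); q=big(y); rc=cv2.minAreaRect(tojig(toplane("top",q,.044)).astype(np.float32)*1000); print("yellow",rc,cv2.boxPoints(rc).round(1).tolist())
                                           ~~~^^^
  File "h.py", line 13, in big
    c=cv2.findContours(m.astype(np.uint8),cv2.RETR_EXTERNAL,cv2.CHAIN_APPROX_NONE)[0]; return max(c,key=cv2.contourArea)[:,0]
                                                                                              ~~~^^^^^^^^^^^^^^^^^^^^^^^
ValueError: max() iterable argument is empty
```

In the tool's units: -0.043 m / 0.8 = -0.0538, -0.04 m / 0.8 = -0.05.

Request:
{"api": "drive_effector", "payload": {"offsets": {"finger_gap":[0,0,0,0,0,0,0,0,0,0],"sx":[0,0,0,0,0,0,0,0,0,0],"sy":[-0.0063,-0.0125,-0.0188,-0.025,-0.0313,-0.0363,-0.0413,-0.0463,-0.05,-0.0538],"sz":[0,0,0,0,0,0,0,0,0,0],"rx":[0,0,0,0,0,0,0,0,0,0],"ry":[0,0,0,0,0,0,0,0,0,0],"rz":[0,0,0,0,0,0,0,0,0,0]}}}

```text
clock: 5.1
tool_pos: [0.6119, -0.0767, 0.0228]
eef_rot: [0.985, 0.171, 0.0, 0.0]
contact_force: [1.3, -4.0, 4.1]
opening: 0.001
finger_force: 2.2
```

```bash
python3 - <<'E'
from h import *
goto(-27.5,-1,21,yaw=109.76-90)
im=r.snapshot("side"); cv2.imwrite("pics/s2.png",cv2.resize(im[130:290,170:350],None,fx=3.5,fy=3.5,interpolation=cv2.INTER_CUBIC)[...,::-1])
E
```

```text
target [ 0.6096 -0.0696  0.021 ] now [ 0.6119 -0.0767  0.0228] d tool [ 0.0002 -0.0075  0.0018] jig now [[-35.   -0.8]] toolY deg -70.25 F [ 1.3 -4.   4.1] t 5.1
rotvec [ 0.0004 -0.0002 -0.0003]
```

View pics/s2.png

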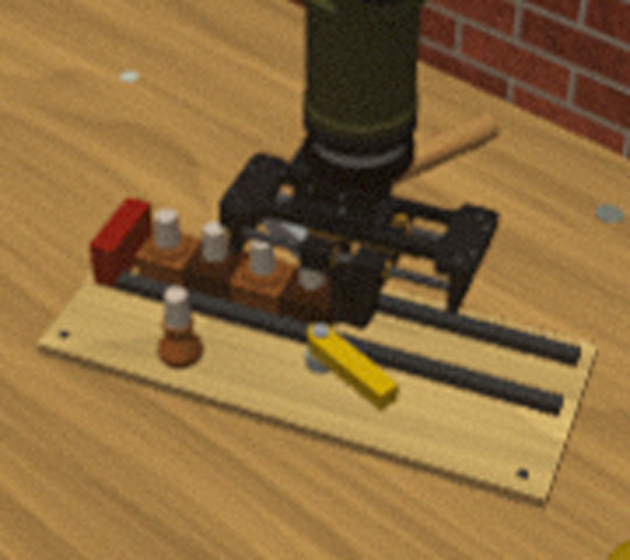

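The row is closed and a few millimetres short of the stop (blank1 plug at crop (167,228)), and the button hasn't moved. I'll finish in small steps, watching the force.

In the tool's units: -0.007 m / 0.8 = -0.0088, -0.006 m / 0.8 = -0.0075.

Request:
{"api": "drive_effector", "payload": {"offsets": {"finger_gap":[0,0,0,0],"sx":[0,0,0,0],"sy":[-0.0025,-0.005,-0.0075,-0.0088],"sz":[0,0,0,0],"rx":[0,0,0,0],"ry":[0,0,0,0],"rz":[0,0,0,0]}}}

```text
clock: 5.55
tool_pos: [0.6095, -0.07, 0.0227]
eef_rot: [0.985, 0.172, 0.0, -0.0]
contact_force: [1.4, -3.5, 3.3]
opening: 0.008
finger_force: 2.2
```

Request:
{"api": "drive_effector", "payload": {"offsets": {"finger_gap":[0,0],"sx":[0,0],"sy":[-0.0013,-0.0025],"sz":[0,0],"rx":[0,0],"ry":[0,0],"rz":[0,0]}}}

```text
clock: 5.75
tool_pos: [0.6089, -0.0683, 0.0227]
eef_rot: [0.985, 0.171, 0.0, 0.0]
contact_force: [0.6, -4.1, 4.6]
opening: 0.005
finger_force: 2.3
```

```bash
python3 -c "
from h import *
goto(-27.5,-1,21)"
```

```text
target [ 0.6096 -0.0696  0.021 ] now [ 0.6089 -0.0683  0.0227] d tool [0.0002 0.0015 0.0017] jig now [[-26.   -0.8]] toolY deg -70.25 F [ 0.6 -4.1  4.6] t 5.75
```

No stop force yet, so I'll keep going a millimetre at a time.

In the tool's units: -0.002 m / 0.8 = -0.0025, -0.001 m / 0.8 = -0.0013.

Request:
{"api": "drive_effector", "payload": {"offsets": {"finger_gap":[0,0,0],"sx":[0,0,0],"sy":[-0.0013,-0.0025,-0.0025],"sz":[0,0,0],"rx":[0,0,0],"ry":[0,0,0],"rz":[0,0,0]}}}

```text
clock: 6.05
tool_pos: [0.6084, -0.0668, 0.0228]
eef_rot: [0.985, 0.171, 0.0, 0.0]
contact_force: [2.0, -5.5, 4.1]
opening: 0.007
finger_force: 2.7
```

```bash
python3 -c "
from h import *
goto(-27.5,-1,21)"
```

```text
target [ 0.6096 -0.0696  0.021 ] now [ 0.6084 -0.0668  0.0228] d tool [0.0002 0.003  0.0018] jig now [[-24.5  -0.8]] toolY deg -70.26 F [ 2.  -5.5  4.1] t 6.05
```

In the tool's units: -0.0015 m / 0.8 = -0.0019, -0.001 m / 0.8 = -0.0013.

Request:
{"api": "drive_effector", "payload": {"offsets": {"finger_gap":[0,0,0],"sx":[0,0,0],"sy":[-0.0013,-0.0019,-0.0019],"sz":[0,0,0],"rx":[0,0,0],"ry":[0,0,0],"rz":[0,0,0]}}}

```text
clock: 6.35
tool_pos: [0.6084, -0.0668, 0.0228]
eef_rot: [0.985, 0.171, 0.001, 0.002]
contact_force: [2.6, -6.7, 2.7]
opening: 0.004
finger_force: 3.8
```

```bash
python3 - <<'E'
from h import *
goto(-27.5,-1,21)
im=r.snapshot("side"); cv2.imwrite("pics/s3.png",cv2.resize(im[160:240,180:300],None,fx=6,fy=6,interpolation=cv2.INTER_CUBIC)[...,::-1])
h=cv2.cvtColor(im,cv2.COLOR_RGB2HSV); w=(h[...,1]<75)&(h[...,2]>135)
w[:180]=0;w[240:]=0;w[:,:210]=0;w[:,280:]=0
k,l,s,c=cv2.connectedComponentsWithStats(w.astype(np.uint8)); c=c[1:][s[1:,4]>6]; print(c.round(1).tolist(),(tojig(toplane("side",c,.0725))*1000).round(1).tolist())
E
```

```text
target [ 0.6096 -0.0696  0.021 ] now [ 0.6084 -0.0668  0.0228] d tool [0.0002 0.003  0.0019] jig now [[-24.5  -0.8]] toolY deg -70.31 F [ 2.6 -6.7  2.7] t 6.35
[[213.4, 190.4], [226.8, 194.3], [240.3, 198.6], [219.4, 213.9], [261.0, 223.3]] [[129.3, -2.5], [89.0, -1.4], [49.0, 1.0], [73.2, 73.6], [-34.7, 65.5]]
```

View pics/s3.png

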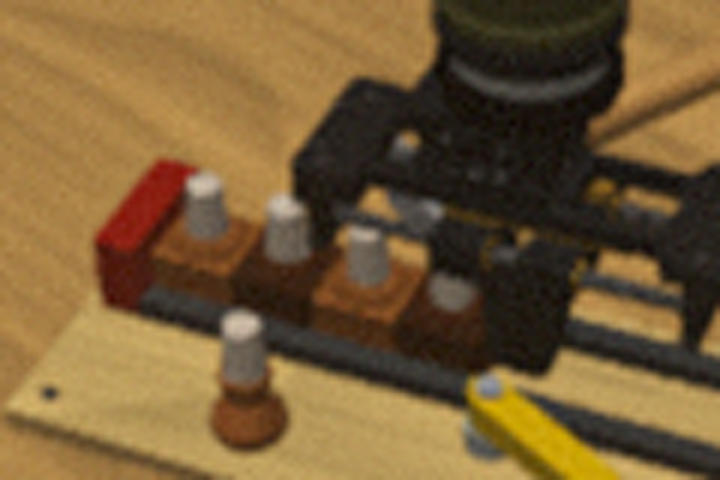

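The TCP stalled at jig x -24.5 while the reaction rose. Blank1's plug reads x ≈ 129 and the row is closed against the red stop, at crop (190,200) to (450,290). Home is reached. I'll back off, rise and go round to the outer side of the button.

In the tool's units: -0.099 m / 0.8 = -0.1238, 0.01 m / 0.8 = 0.0125.

Request:
{"api": "drive_effector", "payload": {"offsets": {"finger_gap":[0,0,0,0,0,0,0,0,0],"sx":[0,0,0,0,0,-0.05,-0.1,-0.1238,-0.1238],"sy":[0.005,0.0125,0.0313,0.0313,0.0313,0.0313,0.0313,0.0313,0.0313],"sz":[0,0,0,-0.05,-0.1,-0.1,-0.1,-0.1,-0.1],"rx":[0,0,0,0,0,0,0,0,0],"ry":[0,0,0,0,0,0,0,0,0],"rz":[0,0,0,0,0,0,0,0,0]}}}

```text
clock: 7.3
tool_pos: [0.5195, -0.1236, 0.1027]
eef_rot: [0.986, 0.169, -0.002, -0.001]
contact_force: [-0.1, 0.2, -0.1]
opening: 0.008
finger_force: 0.0
```

```bash
python3 - <<'E'
from h import *
goto(-48,98,31,yaw=109.76-90); measure()
E
```

```text
target [ 0.5233 -0.1223  0.031 ] now [ 0.5195 -0.1236  0.1027] d tool [0.0043 0.0002 0.0717] jig now [[-47.9 102.1]] toolY deg -70.48 F [-0.1  0.2 -0.1] t 7.3
rotvec [-0.0021  0.0037 -0.0042]
plugs [[63.9, -89.5, 235.9, 184.6], [10.6, -0.6, 265.3, 209.7], [50.6, -0.2, 251.0, 214.6], [90.5, -1.1, 236.7, 219.0], [130.3, -0.9, 222.4, 223.8], [73.4, 76.6, 251.9, 244.9]]
yellow ((-41.126895904541016, 53.28063201904297), (13.614168167114258, 19.04694175720215), 71.21388244628906) [[-52.29999923706055, 49.900001525878906], [-34.29999923706055, 43.79999923706055], [-29.899999618530273, 56.70000076293945], [-48.0, 62.79999923706055]]
red ((159.98410034179688, 0.15142822265625), (19.67971420288086, 59.90838623046875), 0.19062983989715576)
```

The blanks read 130.3, 90.5, 50.6 and 10.6 mm, so the row is home with no gaps. Now descend outside the button and sweep it.

Request:
{"api": "drive_effector", "payload": {"offsets": {"finger_gap":[0,0,0,0,0],"sx":[0,0,0,0,0],"sy":[0,0,0,0,0],"sz":[0.0375,0.0688,0.085,0.09,0.09],"rx":[0,0,0,0,0],"ry":[0,0,0,0,0],"rz":[0,0,0,0,0]}}}

```text
clock: 7.85
tool_pos: [0.5235, -0.1217, 0.0303]
eef_rot: [0.985, 0.172, 0.0, -0.0]
contact_force: [0.4, -0.1, 0.3]
opening: 0.006
finger_force: 0.0
```

Request:
{"api": "drive_effector", "payload": {"offsets": {"finger_gap":[0,0,0,0,0,0,0,0],"sx":[0.0088,0.0175,0.025,0.0325,0.0413,0.0488,0.0563,0.0625],"sy":[0.0038,0.0075,0.0125,0.0175,0.0225,0.0275,0.0313,0.0338],"sz":[0,0,0,0,0,0,0,0],"rx":[0,0,0,0,0,0,0,0],"ry":[0,0,0,0,0,0,0,0],"rz":[0,0,0,0,0,0,0,0]}}}

```text
clock: 8.65
tool_pos: [0.5794, -0.1307, 0.0305]
eef_rot: [0.985, 0.171, -0.0, 0.0]
contact_force: [-1.6, -0.6, 0.4]
opening: -0.003
finger_force: 0.8
```

```bash
python3 - <<'E'
from h import *
goto(-77,42,31)
im=r.snapshot("side"); cv2.imwrite("pics/s4.png",cv2.resize(im[130:290,170:350],None,fx=3.5,fy=3.5,interpolation=cv2.INTER_CUBIC)[...,::-1])
E
```

```text
target [ 0.5858 -0.1307  0.031 ] now [ 0.5794 -0.1307  0.0305] d tool [ 0.0061  0.0021 -0.0005] jig now [[-74.8  48.1]] toolY deg -70.26 F [-1.6 -0.6  0.4] t 8.65
```

View pics/s4.png

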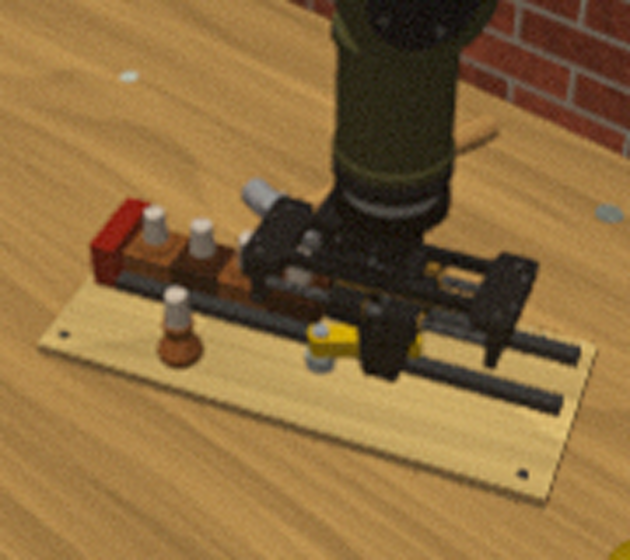

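The fingertip is against the outer face of the button (crop (390,345)). The button has swung round towards the channel and the row is still home. I'll carry on round.

In the tool's units: 0.047 m / 0.8 = 0.0588, 0.043 m / 0.8 = 0.0538.

Request:
{"api": "drive_effector", "payload": {"offsets": {"finger_gap":[0,0,0,0,0,0,0,0,0,0],"sx":[0.0075,0.0188,0.0263,0.0325,0.0388,0.045,0.05,0.0538,0.0575,0.0588],"sy":[0.0025,0.0019,0,-0.0025,-0.0063,-0.01,-0.015,-0.02,-0.025,-0.0275],"sz":[0,0,0,0,0,0,0,0,0,0],"rx":[0,0,0,0,0,0,0,0,0,0],"ry":[0,0,0,0,0,0,0,0,0,0],"rz":[0,0,0,0,0,0,0,0,0,0]}}}

```text
clock: 9.7
tool_pos: [0.6163, -0.0929, 0.0307]
eef_rot: [0.985, 0.172, 0.0, -0.0]
contact_force: [-1.2, -0.6, -0.5]
opening: 0.008
finger_force: 0.5
```

```bash
python3 -c "
from h import *
goto(-50,0,31)"
```

```text
target [ 0.6162 -0.0911  0.031 ] now [ 0.6163 -0.0929  0.0307] d tool [ 0.0006 -0.0017 -0.0003] jig now [[-51.7   0.6]] toolY deg -70.2 F [-1.2 -0.6 -0.5] t 9.7
```

In the tool's units: -0.003 m / 0.8 = -0.0038, -0.0015 m / 0.8 = -0.0019.

Request:
{"api": "drive_effector", "payload": {"offsets": {"finger_gap":[0,0,0],"sx":[0,0,0],"sy":[-0.0019,-0.0038,-0.0038],"sz":[0,0,0],"rx":[0,0,0],"ry":[0,0,0],"rz":[0,0,0]}}}

```text
clock: 10.0
tool_pos: [0.6154, -0.0907, 0.0309]
eef_rot: [0.985, 0.172, 0.001, -0.0]
contact_force: [0.9, -0.3, 0.3]
opening: 0.005
finger_force: 0.3
```

```bash
python3 -c "
from h import *
goto(-50,0,31)"
```

```text
target [ 0.6162 -0.0911  0.031 ] now [ 0.6154 -0.0907  0.0309] d tool [ 0.0006  0.0006 -0.0001] jig now [[-49.4   0.6]] toolY deg -70.23 F [ 0.9 -0.3  0.3] t 10.0
```

Force is still low, so the limit hasn't been reached.

Request:
{"api": "drive_effector", "payload": {"offsets": {"finger_gap":[0,0,0],"sx":[0,0,0],"sy":[-0.0013,-0.0025,-0.0025],"sz":[0,0,0],"rx":[0,0,0],"ry":[0,0,0],"rz":[0,0,0]}}}

```text
clock: 10.3
tool_pos: [0.6148, -0.0894, 0.0309]
eef_rot: [0.985, 0.171, 0.001, 0.0]
contact_force: [1.6, -0.8, 0.5]
opening: 0.004
finger_force: 1.0
```

Request:
{"api": "drive_effector", "payload": {"offsets": {"finger_gap":[0,0,0],"sx":[0,0,0],"sy":[-0.0013,-0.0013,-0.0013],"sz":[0,0,0],"rx":[0,0,0],"ry":[0,0,0],"rz":[0,0,0]}}}

```text
clock: 10.6
tool_pos: [0.6147, -0.0893, 0.031]
eef_rot: [0.985, 0.171, 0.001, 0.001]
contact_force: [3.5, -3.6, -1.4]
opening: -0.001
finger_force: 2.4
```

```bash
python3 -c "
from h import *
goto(-50,0,31)"
```

```text
target [ 0.6162 -0.0911  0.031 ] now [ 0.6147 -0.0893  0.031 ] d tool [ 0.0008  0.0022 -0.    ] jig now [[-47.8   0.8]] toolY deg -70.28 F [ 3.5 -3.6 -1.4] t 10.6
```

The button has stalled against its limit at x -47.8. I'll back off, rise, move aside and check.

In the tool's units: 0.2 m / 0.8 = 0.25, 0.17 m / 0.8 = 0.2125.

Request:
{"api": "drive_effector", "payload": {"offsets": {"finger_gap":[0,0,0,0,0,0,0,0,0,0],"sx":[0,0,0,0,0,0,0,0,0,0],"sy":[0.0063,0.025,0.0375,0.0375,0.0875,0.15,0.2125,0.25,0.25,0.25],"sz":[0,0,-0.0375,-0.1,-0.125,-0.15,-0.15,-0.15,-0.15,-0.15],"rx":[0,0,0,0,0,0,0,0,0,0],"ry":[0,0,0,0,0,0,0,0,0,0],"rz":[0,0,0,0,0,0,0,0,0,0]}}}

```text
clock: 11.6
tool_pos: [0.6802, -0.2771, 0.1498]
eef_rot: [0.985, 0.171, -0.001, -0.001]
contact_force: [-1.0, 1.1, 0.1]
opening: 0.003
finger_force: 0.0
```

```bash
python3 - <<'E'
from h import *
im=measure(); s=im[160:280,190:360]; cv2.imwrite("pics/end.png",cv2.resize(s,None,fx=4,fy=4)[...,::-1])
E
```

```text
plugs [[65.2, -89.5, 235.4, 184.8], [11.0, -0.5, 265.2, 209.8], [50.5, -0.1, 251.1, 214.6], [90.7, -0.7, 236.6, 219.1], [130.3, -0.9, 222.4, 223.8], [73.2, 76.5, 252.0, 244.8]]
yellow ((-24.125125885009766, 4.0608367919921875), (62.37736129760742, 15.534056663513184), 89.76183319091797) [[-32.0, -27.100000381469727], [-16.5, -27.200000762939453], [-16.200000762939453, 35.20000076293945], [-31.799999237060547, 35.29999923706055]]
red ((159.98410034179688, 0.15142822265625), (19.67971420288086, 59.90838623046875), 0.19062983989715576)
```

View pics/end.png

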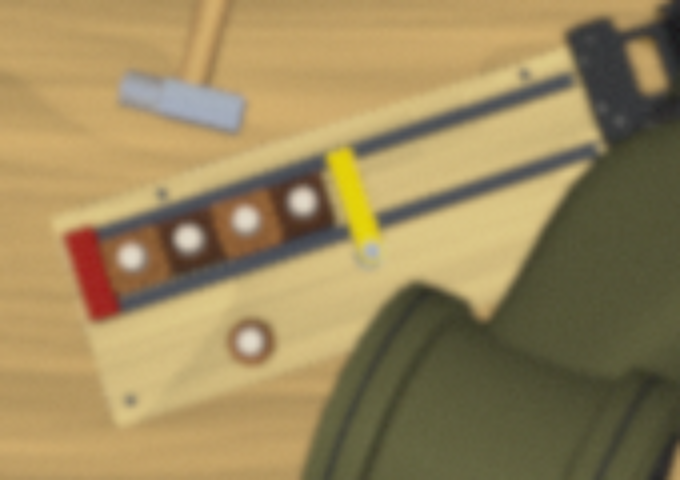

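The row is home against the red stop (crop (131,257) to (302,201)). The button lies square across the channel behind it at 89.8°, and the arm is clear. Handing in.

```bash
python3 -c "
from plant import r
print(r.finish_job())"
```

```text
the job is handed in; nothing more can be done
None
```

The job is handed in (no verdict returned): the row is home against the red stop (plugs at 130, 91, 51 and 11 mm, no gaps), the turn-button lies shut square behind it (89.8°), and the arm was clear of the jig at about 12 s of the 48 s allowed.

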